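# Dock the clamping cell and tighten it to the first click

### The arm

A 6-joint arm with a two-finger parallel gripper is mounted at the origin on a cart in front of the work surface, level with it; the furniture and walls round the work are solid. World frame = base frame: x ahead of the robot, y to its left, z up, the work surface at z = 0. Lengths are in m, angles in degrees, forces in N, time in s.
With the tool pointing down it reaches from about 0.35 to 0.85 m from the base axis. Payload 8.1 kg.
Tool frame: the origin (TCP) lies at the centre of the arm's flange, where the gripper is bolted on; the fingertips stand 186 mm ahead of it and the grasp point (between the pads) lies 167 mm ahead of it; z points along the fingers, y is the direction in which the jaws open and shut (so a half turn about z gives the same grasp; the last joint's range is limited). The gripper opens to 93 mm and grips with 3 to 60 N. Pads are 15 mm wide; open, the fingers measure 128 mm over their backs; the gripper's body (75 mm by 188 mm) begins 65 mm behind the grasp point.
Start: joints at [-72.33, 7.471, 85.268, -0, 87.261, -4.893], TCP at [0.23, -0.554, 0.405] pointing down, gripper open.
Joint ranges: [-169.43, 169.43], [-51.17, 129.36], [1.28, 143.12], [-76.62, 256.62], [0, 156.53], [-152.29, 152.29]. Speed limits (degrees/s): [136.94, 136.94, 159.86, 180, 180, 180].

### API

Orientations are given as [roll, pitch, yaw] about the fixed x, y, z axes, in that order (R = Rz(yaw) Ry(pitch) Rx(roll)).
In Python, from workcell import readout, cams, finish_job gives the robot as it stands.
- The arm moves only by the tool step_arm, never from a script. Its argument "motion" is a list of rows, each a list of 7 numbers: the turn, a rotation vector about the tool's x, y, z in rad, then the shift along the tool's x, y, z in cm, then the opening, from 0 (shut) to 1 (fully open). In form: [[wx, wy, wz, tx, ty, tz, grip], ...]. A call has 1 to 20 rows; each row shifts and turns the commanded pose from where the row before left it, along the tool's axes as they then stand; what a row does not reach is not made up. A row lasts 1/12 s, in which the tool goes at most 41.7 mm and 7.16 degrees, less where a joint would pass 70% of its speed; a pose out of reach is approached as far as the arm can. A call with a gripper value outside its range is refused whole. The fingers move at their own pace and stop on an object; the grip force is fixed at half the most. Time passes only in rows, so rows that do not move let the fingers close. It gives the time, the measured TCP pose, the force and the opening at its end, in the units of the state.
- readout.get_state(): the state, without advancing time (a new reading comes with each control period).
- cams.snapshot(name): name is "scene" or "top"; returns a dict with "color" (420x560x3 uint8, red, green, blue), "fx", "fy", "cx", "cy" (pixels), "R" (3x3) and "t" (3): a world point X has camera coordinates R X + t. Camera axes: x right, y down, z forward; pixel columns grow to the right and rows downward; lengths in m; the calibration is good to about 2 mm. A picture is of the moment at which its call begins. There is no depth.
- finish_job(): hands the job in, once; it reports no verdict.
The state is a dict: "clock": time; "joints": joint angles; "qd": joint speeds; "tau": joint torques, N m; "tcp_pos": TCP position; "orientation": TCP orientation; "force": force on the tool from outside, world axes, zero at the start; "moment": the same for the moment, N m; "finger_gap": opening from 0.0 (shut) to 1.0 (fully open).
Only numpy, scipy, OpenCV 4.12 (cv2) and the standard library are available. Lean on these libraries where they do the work, as an engineer would, in place of code of your own. Each camera call takes 0.05 s, during which the arm holds its last target. There are 200 camera calls.

### The job

Pick the clamping cell up by its upright grip block (not by its T-handle), set it down flat in the dock, either way round, and let go. Then take hold of the T-handle and turn it clockwise until the screw is tight and the slip clutch gives way and drops into its first click, a twelfth of a turn on; stop there, before a second click, and let go. Leave the beaker, the amber bottle and the tin where they stand.

Things in the scene. Friction and masses are not known exactly. Their poses are not given: they have to be found in the camera images.
- cell: Loose aluminium cell, about 0.75 kg. Origin: centre of the underside of its base plate (150 mm along x, 64 along y, 14 high). Upright grip block 44 x 24 mm (x, y) at x = +30, top 84 above the underside: grip it across y. Terminal strip at x = +65, 32 high. Centre of mass at about x = +16. At x = -45 the screw: bridge, round black clutch head 43 across, T-handle, top 98 above the underside.
- cell_grip (a point): Point inside the grip block on the cell, at cell x = +30, y = 0, 70 mm above the cell's underside (14 mm under the block's top). Axes as the cell's.
- tee_handle: Black bar 90 mm long (its x), 14 thick (its y), 24 high (its z). Origin: centre of the bar, on the vertical screw axis (cell x = -45, y = 0), 86 above the cell's underside. Below the bar a neck 18 across, 9.5 high, then the clutch head. Turns about the screw axis, clockwise from above to tighten.
- screw (a joint): Clamping screw, rad, clockwise from fully open. Turns lightly (0.15 N m) with the T-handle up to 1.20, a hard stop where the sample disc is clamped. Starts between 0.30 and 0.75. The flat steel flange with two short tabs under the clutch head turns with it.
- clutch (a joint): Clockwise slip of T-handle on screw, rad; 0 at the start (bar in line with the flange's tabs). With the screw at its stop the torque climbs to about 0.45 N m, then at about 0.15 the handle gives and turns freely; past 0.33 a detent draws it to the first click, 0.524, where it stays when let go. Let go before 0.25 it springs back to 0. Next crest 0.785, second click 1.047.
- dock: Dock fixed on the worktop: open nest, pocket 157 mm long (its x), 71 wide (its y). Origin: centre of its underside. Pocket floor 4 mm above the worktop; rounded walls 10 thick, tops 18 above the worktop. The cell's base plate goes in flat, cell x along dock x, either way round; it keeps the cell from turning.
- beaker: Bystander: glass beaker, 53 mm across, 70 high; origin at the centre of its underside.
- amber_bottle: Bystander: brown bottle with black cap, 46 mm across, 93 high; origin at the centre of its underside.
- tin: Bystander: open grey metal tin, 69 mm across, 90 high; origin at the centre of its underside.
Things that resemble listed ones, but are neither listed nor needed, are in the scene too. Of the things that look like the dock, the larger one is meant.

How it is judged (in metres and radians):
On the way, in this order (a step that is already met when the one before it is completed fails the run):
1. the cell lies flat in the dock, let go, its clutch not yet clicked (horizontal distance between cell and dock below 0.008 m and z of cell in the frame of dock below 0.007 m and angle between the x axis of cell and the x axis of dock, either way round below 0.12 rad and angle between cell's own z axis and vertical below 0.05 rad and contact force between the fingers and cell below 0.1 N and value of joint clutch below 0.2 rad), for 0.2 s.
2. the screw is at its stop and the clutch has clicked once (value of joint screw above 1.1 rad and value of joint clutch above 0.34 rad), for 0.2 s.
At the end, for the whole second after the job is handed in: The cell lies flat and at rest in the dock (within 8 mm of its centre, within 3 mm of its floor, within 0.12 rad of its direction, either way round, tilted less than 0.05 rad), the screw is tight (above 1.1 rad) and the clutch stands at its first click (0.40 to 0.65 rad) (horizontal distance between cell and dock below 0.008 m and z of cell in the frame of dock below 0.007 m and angle between the x axis of cell and the x axis of dock, either way round below 0.12 rad and angle between cell's own z axis and vertical below 0.05 rad and value of joint screw above 1.1 rad and value of joint clutch between 0.4 and 0.65 rad and linear speed of cell below 0.02 m/s); the robot touches nothing.
It fails at once if the clutch turned on past the first click (value of joint clutch above 0.8 rad).
It fails at once if the T-handle gripped while the cell is not in the dock (contact force between the fingers and tee_handle above 2 N and horizontal distance between cell and dock above 0.03 m).
It fails at once if the beaker displaced by more than 30 mm or tipped (distance of beaker from where it was at the start of the episode above 0.03 m or angle between beaker's own z axis and vertical above 0.5 rad).
It fails at once if the amber bottle displaced by more than 30 mm or tipped (distance of amber_bottle from where it was at the start of the episode above 0.03 m or angle between amber_bottle's own z axis and vertical above 0.5 rad).
It fails at once if the tin displaced by more than 30 mm or tipped (distance of tin from where it was at the start of the episode above 0.03 m or angle between tin's own z axis and vertical above 0.5 rad).
It also fails if it takes over 64 s, if anything falls off the work surface, if the arm or the gripper's body presses on something with over 40 N, if the wrist force passes 120 N, or if a joint passes its speed limit or range.

## Working session

There is one attempt and no reset: what is moved stays moved. The work goes in short steps, Python scripts to look and compute and a tool call to move; the robot and the scene stay as the last step left them, time stands still between calls to the robot, and variables do not carry over. Pictures are saved under pics/ and viewed, about 8 in all and at most 12, crops included, and the job is handed in when it is done.

Besides the shell and the picture viewer there is one more tool, called by a JSON object that holds its "fn" and its "kwargs", one argument or row to a line. step_arm: Moves the arm, as the interface text tells. Its arguments: {"type":"object","properties":{"motion":{"type":"array","items":{"type":"array","items":{"type":"number"}}}},"required":["motion"]}

```bash
mkdir -p pics; cat > h.py <<'E'
import numpy as np, cv2
from workcell import readout, cams, finish_job
def snap(n,f=None):
    s=cams.snapshot(n)
    if f: cv2.imwrite(f'pics/{f}.png',cv2.cvtColor(np.array(s['color']),cv2.COLOR_RGB2BGR))
    return s
def ray(s,u,v):
    R=np.array(s['R']);t=np.array(s['t'])
    return -R.T@t, R.T@np.array([(u-s['cx'])/s['fx'],(v-s['cy'])/s['fy'],1.])
def onz(s,u,v,z):
    c,d=ray(s,u,v); return c+d*(z-c[2])/d[2]
def proj(s,X):
    p=np.array(s['R'])@np.array(X)+np.array(s['t']); return s['fx']*p[0]/p[2]+s['cx'], s['fy']*p[1]/p[2]+s['cy']
E
python3 - <<'E'
from h import *
for n in('scene','top'):
    s=snap(n,n+'0'); print(n,s['fx'],s['cx'],s['cy'],ray(s,280,210))
print(readout.get_state())
E
```

```text
scene 495.7713483114673 275.29533895457683 203.1464869329797 (array([0.18148654, 0.75534632, 0.60311744]), array([ 0.39664131, -0.75536161, -0.5219058 ]))
top 497.645939016393 274.173060837433 206.1803452026089 (array([0.45922912, 0.00134787, 0.99797699]), array([ 0.14007277,  0.00681611, -0.99021673]))
{'clock': 0.1, 'joints': array([-7.23310363e+01,  7.51274113e+00,  8.53220551e+01, -2.15697178e-03,
        8.72645335e+01, -4.89366149e+00]), 'qd': array([-0.13776544, -0.12211881, -0.11922387,  0.05222687, -0.11547046,
        0.06803114]), 'tau': array([ 1.76616566e-03, -5.61342108e+01, -4.93094766e+01,  7.70486402e-02,
        2.91383924e-02, -2.87596038e-05]), 'tcp_pos': array([ 0.23016053, -0.55387394,  0.4037811 ]), 'orientation': array([-1.79900849e+02, -6.32700634e-03,  2.25627245e+01]), 'force': array([ 0.63758215, -0.52335941,  0.37879705]), 'moment': array([ 0.03001974, -0.02342428, -0.00019856]), 'finger_gap': 1.0004598558190925}
```

View pics/top0.png

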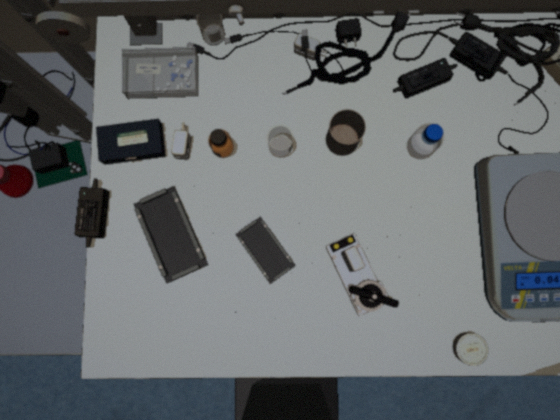

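View pics/scene0.png

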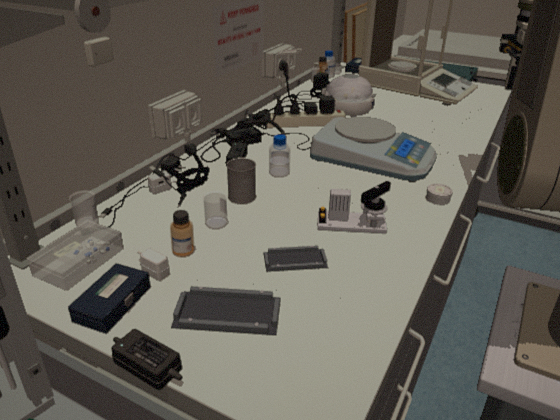

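Top view: cell around (357,275), with its T-handle at (372,295) and the grip block at (351,259). The larger nest is at (171,234) and the small decoy at (266,250). Beaker (281,141), bottle (221,143) and tin (345,132) are all well away from both.

```bash
python3 - <<'E'
from h import *
s=snap('top'); im=np.array(s['color']); np.save('top0.npy',im)
g=cv2.cvtColor(im,cv2.COLOR_RGB2GRAY)
# dock: dark blob
m=np.zeros_like(g); m[175:295,125:215]=(g[175:295,125:215]<105)
n,l,st,c=cv2.connectedComponentsWithStats(m)
i=1+np.argmax(st[1:,4]); pts=np.argwhere(l==i)[:,::-1].astype(np.float32)
r=cv2.minAreaRect(pts);b=cv2.boxPoints(r);print('dock px',r)
for z in (0.0,0.018):
    W=np.array([onz(s,*p,z)[:2] for p in b]);print(z,W.round(4).tolist(),W.mean(0),[np.linalg.norm(W[k]-W[k-1]).round(4) for k in range(4)],
     [np.degrees(np.arctan2(*(W[k]-W[k-1])[::-1])).round(1) for k in range(4)])
print('axes',onz(s,280,210,0),onz(s,380,210,0),onz(s,280,310,0))
a=cv2.resize(im[225:325,315:415],None,fx=6,fy=6,interpolation=cv2.INTER_CUBIC)
cv2.imwrite('pics/crop1.png',a[:,:,::-1])
a=cv2.resize(im[175:295,115:225],None,fx=5,fy=5,interpolation=cv2.INTER_CUBIC)
cv2.imwrite('pics/crop2.png',a[:,:,::-1])
E
```

```text
dock px ((169.54769897460938, 233.87933349609375), (88.66645812988281, 48.07992172241211), 66.57130432128906)
0.0 [[0.6193, 0.3146], [0.6578, 0.2249], [0.4912, 0.1509], [0.4544, 0.2386]] [0.55565514 0.23225785] [np.float64(0.1816), np.float64(0.0976), np.float64(0.1822), np.float64(0.0951)] [np.float64(24.7), np.float64(-66.8), np.float64(-156.0), np.float64(112.8)]
0.018 [[0.6164, 0.309], [0.6542, 0.2209], [0.4907, 0.1482], [0.4544, 0.2343]] [0.55391596 0.22809304] [np.float64(0.1783), np.float64(0.0958), np.float64(0.1789), np.float64(0.0934)] [np.float64(24.7), np.float64(-66.8), np.float64(-156.0), np.float64(112.8)]
axes [0.60039963 0.0082174  0.        ] [ 0.59781345 -0.19345713  0.        ] [4.01831326e-01 1.05420584e-02 1.11022302e-16]
```

View pics/crop1.png

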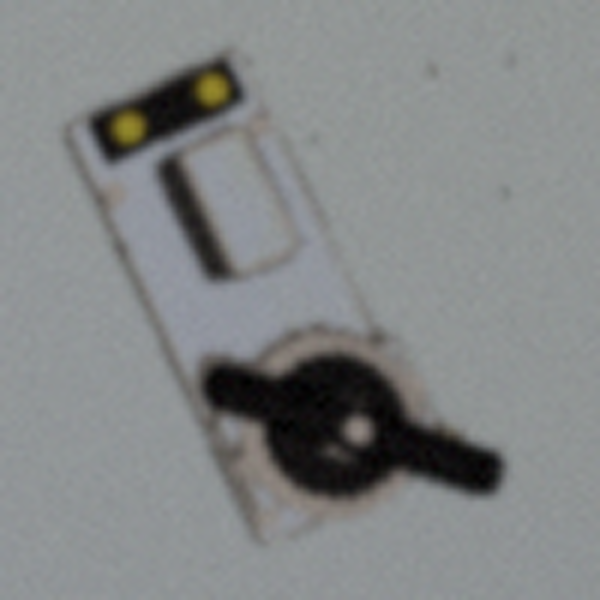

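View pics/crop2.png

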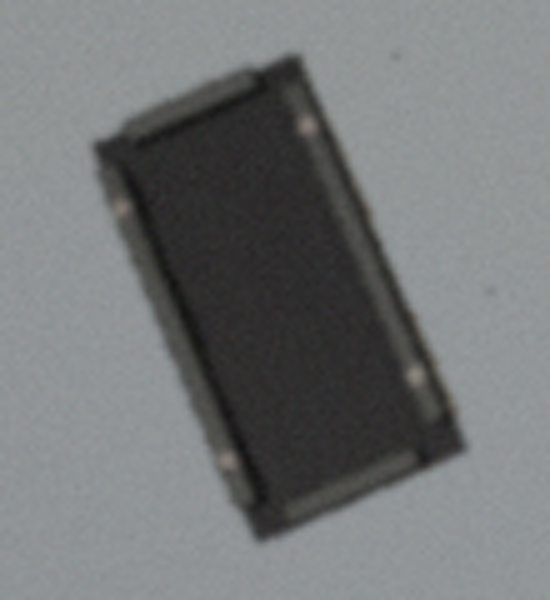

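```bash
python3 - <<'E'
from h import *
s=snap('top')
f=lambda p,k,o,z: onz(s,(p[0]+.5)/k-.5+o[0],(p[1]+.5)/k-.5+o[1],z)[:2]
ang=lambda d: np.degrees(np.arctan2(d[1],d[0])).round(2)
D=np.array([f(p,5,(115,175),.004) for p in[(95,143),(298,55),(465,448),(262,540)]])
dc=D.mean(0);print('dock',dc,[np.linalg.norm(D[k]-D[k-1]).round(4) for k in range(4)],'ang',ang(D[0]-D[3]),ang(D[1]-D[2]),ang(D[0]-D[1])-90)
o=(315,225)
B=np.array([f(p,6,o,.084) for p in[(180,160),(245,128),(298,245),(235,278)]])
print('block',B.mean(0),[np.linalg.norm(B[k]-B[k-1]).round(4) for k in range(4)],ang(B[0]-B[3]),ang(B[1]-B[2]))
h=f((358,430),6,o,.0985);y=(f((128,128),6,o,.032)+f((212,90),6,o,.032))/2
print('hub',h,'term',y,'ang',ang(y-h),np.linalg.norm(y-h),'hub->block',ang(B.mean(0)-h),np.linalg.norm(B.mean(0)-h))
e=[f((205,380),6,o,.098),f((502,475),6,o,.098)];print('tee',ang(e[0]-e[1]),np.linalg.norm(e[0]-e[1]),(e[0]+e[1])/2)
L=[f((265,542),6,o,.014),f((70,125),6,o,.014)];print('edge',ang(L[1]-L[0]),np.linalg.norm(L[1]-L[0]))
E
```

```text
dock [0.55513572 0.22917713] [np.float64(0.1756), np.float64(0.0894), np.float64(0.1748), np.float64(0.0878)] ang 24.1 23.58 23.230000000000004
block [ 0.49778771 -0.1270839 ] [np.float64(0.039), np.float64(0.0222), np.float64(0.0386), np.float64(0.0217)] 23.41 22.58
hub [ 0.42992209 -0.15771255] term [ 0.53027658 -0.11307435] ang 23.98 0.10983438580298421 hub->block 24.29 0.07445708022582055
tee 71.76 0.09096197279206543 [ 0.43069239 -0.15636247]
edge 23.72 0.14715450699030722
```

Block at (0.4975,-0.127), cell yaw about 24°; dock at (0.555,0.229), yaw about 23.7°. Moving above the block first.

{"fn": "step_arm", "kwargs": {
  "motion": [
    [0,0,0,2.28,-1.62,0,1],
    [0,0,0,2.28,-1.62,0,1],
    [0,0,0,2.28,-1.62,0,1],
    [0,0,0,2.28,-1.62,0,1],
    [0,0,0,2.28,-1.62,0,1],
    [0,0,0,2.28,-1.62,0,1],
    [0,0,0,2.28,-1.62,0,1],
    [0,0,0,2.28,-1.62,0,1],
    [0,0,0,2.28,-1.62,0,1],
    [0,0,0,2.28,-1.62,0,1],
    [0,0,0,2.28,-1.62,0,1],
    [0,0,0,2.28,-1.62,0,1],
    [0,0,0,2.28,-1.62,0,1],
    [0,0,0,2.28,-1.62,0,1],
    [0,0,0,2.28,-1.62,0,1],
    [0,0,0,2.28,-1.62,0,1],
    [0,0,0,2.28,-1.62,0,1],
    [0,0,0,2.28,-1.62,0,1],
    [0,0,-0.024,0,0,0,1],
    [0,0,0,0,0,0,1]
  ]
}}

```text
clock: 1.87
tcp_pos: [0.4977, -0.1262, 0.4045]
orientation: [-180.0, 0.0, 24.2]
force: [0.1, -0.6, -0.7]
finger_gap: 1.001
```

{"fn": "step_arm", "kwargs": {
  "motion": [
    [0,0,0,0,0.08,1.8,1],
    [0,0,0,0,0,1.8,1],
    [0,0,0,0,0,1.8,1],
    [0,0,0,0,0,1.8,1],
    [0,0,0,0,0,1.8,1],
    [0,0,0,0,0,1.8,1],
    [0,0,0,0,0,1.8,1],
    [0,0,0,0,0,1.6,1],
    [0,0,0,0,0,1.5,1],
    [0,0,0,0,0,1.0,1],
    [0,0,0,0,0,0,1],
    [0,0,0,0,0,0,1]
  ]
}}

```text
clock: 2.87
tcp_pos: [0.4972, -0.1286, 0.2375]
orientation: [-180.0, 0.1, 23.9]
force: [0.4, -0.3, 0.8]
finger_gap: 1.002
```

{"fn": "step_arm", "kwargs": {
  "motion": [
    [0,0,0,0,0,0,0.0],
    [0,0,0,0,0,0,0.0],
    [0,0,0,0,0,0,0.0],
    [0,0,0,0,0,0,0.0],
    [0,0,0,0,0,0,0.0],
    [0,0,0,0,0,0,0.0],
    [0,0,0,0,0,0,0.0],
    [0,0,0,0,0,0,0.0],
    [0,0,0,0,0,0,0.0],
    [0,0,0,0,0,0,0.0]
  ]
}}

```text
clock: 3.7
tcp_pos: [0.4977, -0.128, 0.2377]
orientation: [-180.0, 0.0, 23.9]
force: [0.2, -0.3, -0.6]
finger_gap: 0.333
```

{"fn": "step_arm", "kwargs": {
  "motion": [
    [0,0,0,0,0,0,0.0],
    [0,0,0,0,0,0,0.0],
    [0,0,0,0,0,0,0.0],
    [0,0,0,0,0,0,0.0],
    [0,0,0,0,0,0,0.0],
    [0,0,0,0,0,0,0.0]
  ]
}}

```text
clock: 4.2
tcp_pos: [0.4978, -0.1281, 0.2378]
orientation: [180.0, -0.0, 23.9]
force: [0.9, -2.0, -2.1]
finger_gap: 0.258
```

{"fn": "step_arm", "kwargs": {
  "motion": [
    [0,0,0,0,0,-0.5,0.0],
    [0,0,0,0,0,-1,0.0],
    [0,0,0,0,0,-1,0.0],
    [0,0,0,0,0,-1,0.0],
    [0,0,0,0,0,-1,0.0],
    [0,0,0,0,0,-1,0.0],
    [0,0,0,0,0,-0.5,0.0],
    [0,0,0,0,0,0,0.0],
    [0,0,0,0,0,0,0.0]
  ]
}}

```text
clock: 4.95
tcp_pos: [0.4978, -0.1281, 0.2982]
orientation: [180.0, -0.0, 23.9]
force: [0.5, -0.2, -7.5]
finger_gap: 0.254
```

{"fn": "step_arm", "kwargs": {
  "motion": [
    [0,0,0,0.76,-1.01,0,0],
    [0,0,0,1.51,-2.02,0,0],
    [0,0,0,1.51,-2.02,0,0],
    [0,0,0,1.51,-2.02,0,0],
    [0,0,0,1.51,-2.02,0,0],
    [0,0,0,1.51,-2.02,0,0],
    [0,0,0,1.51,-2.02,0,0],
    [0,0,0,1.51,-2.02,0,0],
    [0,0,0,1.51,-2.02,0,0],
    [0,0,0,1.51,-2.02,0,0],
    [0,0,0,1.51,-2.02,0,0],
    [0,0,0,1.51,-2.02,0,0],
    [0,0,0,1.51,-2.02,0,0],
    [0,0,0,1.51,-2.02,0,0],
    [0,0,0,1.51,-2.02,0,0],
    [0,0,0,0.76,-1.01,0,0],
    [0,0,0,0,0,0,0],
    [0,0,0,0,0,0,0]
  ]
}}

```text
clock: 6.45
tcp_pos: [0.5813, 0.2416, 0.2966]
orientation: [180.0, 0.1, 24.0]
force: [0.1, -0.3, -7.0]
finger_gap: 0.253
```

{"fn": "step_arm", "kwargs": {
  "motion": [
    [0,0,0,0,0,0.7,0],
    [0,0,0,0,0,0.7,0],
    [0,0,0,0,0,0.7,0],
    [0,0,0,0,0,0.7,0],
    [0,0,0,0,0,0,0],
    [0,0,0,0,0,0,0]
  ]
}}

```text
clock: 6.95
tcp_pos: [0.5814, 0.2403, 0.2686]
orientation: [-180.0, 0.1, 23.9]
force: [0.0, 0.2, -6.7]
finger_gap: 0.259
```

```bash
python3 - <<'E'
from h import *
st=readout.get_state();print(st['tcp_pos'],st['orientation'],st['force'],st['moment'])
a=snap('top');b=snap('scene')
A=cv2.resize(np.array(a['color'])[165:305,105:240],None,fx=4,fy=4,interpolation=cv2.INTER_CUBIC)
B=cv2.resize(np.array(b['color'])[205:345,150:300],None,fx=4,fy=4,interpolation=cv2.INTER_CUBIC)[:,:]
B=B[:560]
cv2.imwrite('pics/t2.png',A[:,:,::-1]);cv2.imwrite('pics/s2.png',B[:,:,::-1])
E
```

```text
[0.58144661 0.24028306 0.26858266] [-1.79987778e+02  1.19100122e-01  2.39055008e+01] [ 0.0227766   0.23555345 -6.67681131] [ 0.08281973 -0.06268067  0.00440019]
```

View pics/s2.png

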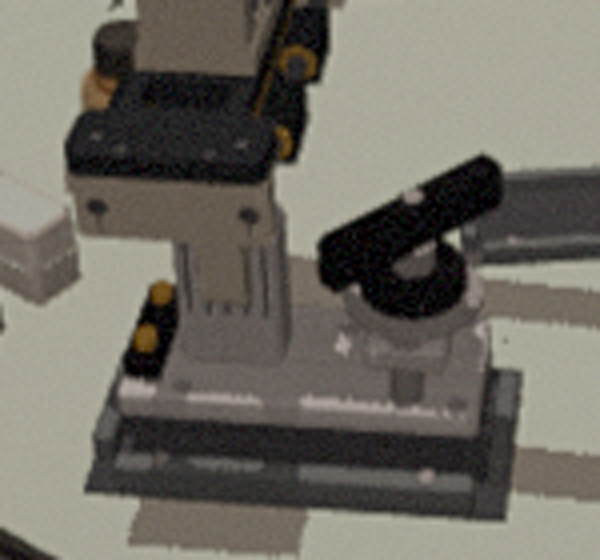

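View pics/t2.png

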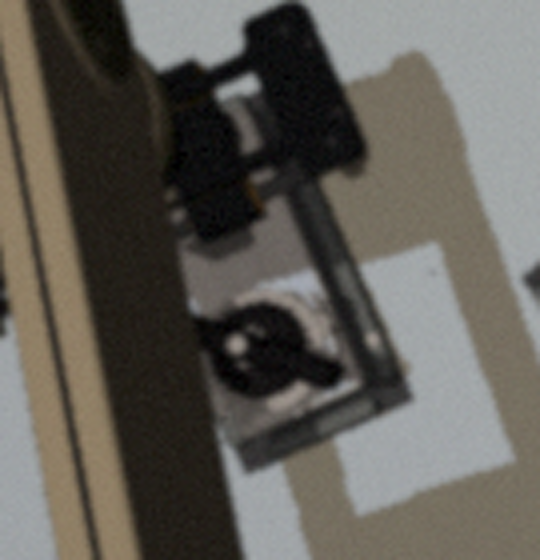

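The cell hangs level over the big nest, with hub dots at top crop (236,345) and scene crop (413,195). I'll measure the residual from these.

```bash
python3 - <<'E'
from h import *
a=snap('top');b=snap('scene')
f=lambda s,p,k,o,z: onz(s,(p[0]+.5)/k-.5+o[0],(p[1]+.5)/k-.5+o[1],z)
z=.0316+.0985
e=np.array([.0,.0]);th=np.radians(23.7)
d=np.array([.5551,.2292]);t=d-.045*np.array([np.cos(th),np.sin(th)])
h1=f(a,(236,345),4,(105,165),z)[:2];h2=f(b,(413,195),4,(150,205),z)[:2]
# dock visible outer corners now (top): (410,397),(247,470)   ; scene: outer bottom (90,490),(503,518)
q=[f(a,p,4,(105,165),.003)[:2].round(4) for p in((410,397),(247,470))]
q2=[f(b,p,4,(150,205),.0)[:2].round(4) for p in((88,490),(503,519))]
# cell plate lower edge in scene, underside at .0316
q3=[f(b,p,4,(150,205),.0316)[:2].round(4) for p in((120,415),(478,436))]
print('target hub',t,'top',h1,'scene',h2);print(q,q2,q3)
R=np.array([[np.cos(th),np.sin(th)],[-np.sin(th),np.cos(th)]])
for n,Q in(('top dock',q),('scene dock',q2),('cell',q3)): print(n,[(R@(x-d)).round(4).tolist() for x in Q])
print('hub err dock axes',R@(h1-t),R@(h2-t))
E
```

```text
target hub [0.51389518 0.21111235] top [0.51244752 0.21157907] scene [0.51574123 0.20908312]
[array([0.4934, 0.1547]), array([0.4583, 0.2355])] [array([0.6195, 0.303 ]), array([0.4604, 0.2323])] [array([0.6123, 0.2864]), array([0.4769, 0.2242])]
top dock [[-0.0864, -0.0434], [-0.0861, 0.0447]]
scene dock [[0.0886, 0.0417], [-0.0855, 0.0409]]
cell [[0.0754, 0.0294], [-0.0736, 0.0269]]
hub err dock axes [-0.00113798  0.00100925] [ 0.00087471 -0.00260011]
```

{"fn": "step_arm", "kwargs": {
  "motion": [
    [0,0,0,0.1,0,0,0],
    [0,0,0,0,0,0.4,0],
    [0,0,0,0,0,0.4,0],
    [0,0,0,0,0,0.4,0],
    [0,0,0,0,0,0.4,0],
    [0,0,0,0,0,0.4,0],
    [0,0,0,0,0,0.3,0],
    [0,0,0,0,0,0.2,0],
    [0,0,0,0,0,0.1,0],
    [0,0,0,0,0,0,0],
    [0,0,0,0,0,0,0]
  ]
}}

```text
clock: 8.07
tcp_pos: [0.5828, 0.2413, 0.2439]
orientation: [180.0, -0.0, 23.9]
force: [-0.3, 0.0, -7.0]
finger_gap: 0.255
```

{"fn": "step_arm", "kwargs": {
  "motion": [
    [0,0,0,0,0,0.1,0],
    [0,0,0,0,0,0.1,0],
    [0,0,0,0,0,0,0],
    [0,0,0,0,0,0,0]
  ]
}}

```text
clock: 8.4
tcp_pos: [0.5828, 0.2413, 0.2419]
orientation: [-180.0, -0.0, 23.9]
force: [0.8, 0.0, -6.4]
finger_gap: 0.257
```

{"fn": "step_arm", "kwargs": {
  "motion": [
    [0,0,0,0,0,0.08,0],
    [0,0,0,0,0,0,0],
    [0,0,0,0,0,0,0]
  ]
}}

```text
clock: 8.65
tcp_pos: [0.5829, 0.2413, 0.2418]
orientation: [180.0, -0.0, 23.9]
force: [-3.1, -1.3, 1.7]
finger_gap: 0.252
```

Floor contact at exactly the expected height (0.2378 + 0.004). Releasing and lifting.

{"fn": "step_arm", "kwargs": {
  "motion": [
    [0,0,0,0,0,0,0.3],
    [0,0,0,0,0,0,0.5],
    [0,0,0,0,0,0,0.7],
    [0,0,0,0,0,0,0.8],
    [0,0,0,0,0,0,0.8],
    [0,0,0,0,0,0,0.8],
    [0,0,0,0,0,0,0.8],
    [0,0,0,0,0,-1,0.8],
    [0,0,0,0,0,-1.5,0.8],
    [0,0,0,0,0,-2,0.8],
    [0,0,0,0,0,-2,0.8],
    [0,0,0,0,0,-2,0.8],
    [0,0,0,0,0,-2,0.8]
  ]
}}

```text
clock: 9.73
tcp_pos: [0.5827, 0.2412, 0.3478]
orientation: [180.0, -0.0, 23.9]
force: [1.1, 1.3, -0.3]
finger_gap: 0.801
```

{"fn": "step_arm", "kwargs": {
  "motion": [
    [0,0,0,0,3,0,0.8],
    [0,0,0,0,3,0,0.8],
    [0,0,0,0,3,0,0.8],
    [0,0,0,0,3,0,0.8],
    [0,0,0,0,3,0,0.8],
    [0,0,0,0,3,0,0.8],
    [0,0,0,0,3,0,0.8],
    [0,0,0,0,0,0,0.8],
    [0,0,0,0,0,0,0.8]
  ]
}}

```text
clock: 10.48
tcp_pos: [0.6684, 0.0475, 0.3465]
orientation: [180.0, -0.0, 23.8]
force: [-0.6, 0.8, -0.3]
finger_gap: 0.801
```

```bash
python3 - <<'E'
from h import *
st=readout.get_state();print(st['tcp_pos'],st['orientation'],st['joints'])
a=snap('top');im=np.array(a['color'])
A=cv2.resize(im[165:305,105:240],None,fx=4,fy=4,interpolation=cv2.INTER_CUBIC)
cv2.imwrite('pics/t3.png',A[:,:,::-1])
E
```

```text
[0.66838254 0.04753611 0.34652879] [ 1.79988629e+02 -2.18167038e-02  2.37768114e+01] [-3.13719689e-01  1.99485862e+01  7.69017686e+01 -1.48614740e-03
  8.31250873e+01  6.59096486e+01]
```

View pics/t3.png

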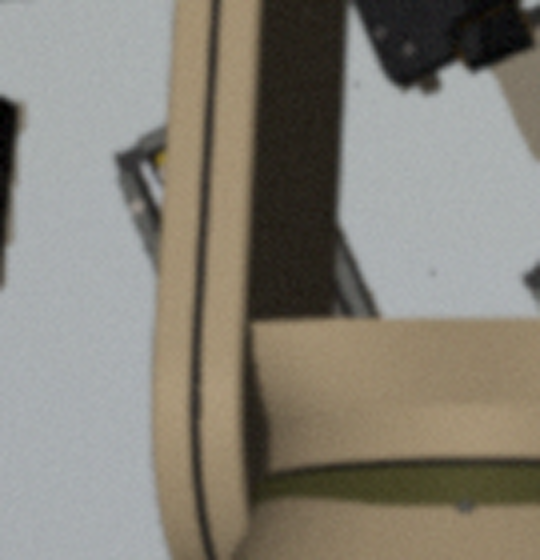

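The arm hides the dock; moving it further aside.

{"fn": "step_arm", "kwargs": {
  "motion": [
    [0,0,0,-1.5,3,0,0.8],
    [0,0,0,-1.5,3,0,0.8],
    [0,0,0,-1.5,3,0,0.8],
    [0,0,0,-1.5,3,0,0.8],
    [0,0,0,-1.5,3,0,0.8],
    [0,0,0,-1.5,3,0,0.8],
    [0,0,0,-1.5,3,0,0.8],
    [0,0,0,0,0,0,0.8]
  ]
}}

```text
clock: 11.2
tcp_pos: [0.6564, -0.1896, 0.3464]
orientation: [179.9, 0.0, 23.8]
force: [-0.0, 0.2, -0.3]
finger_gap: 0.801
```

```bash
python3 - <<'E'
from h import *
st=readout.get_state();print(st['tcp_pos'],st['orientation'],st['joints'])
a=snap('top');im=np.array(a['color'])
A=cv2.resize(im[165:305,105:240],None,fx=4,fy=4,interpolation=cv2.INTER_CUBIC)
cv2.imwrite('pics/t4.png',A[:,:,::-1])
E
```

```text
[ 0.65640283 -0.18956413  0.3464207 ] [1.79877232e+02 4.29454071e-02 2.37529477e+01] [-20.37285365  21.95709965  74.41618678  -0.11877089  83.57207867
  45.88739314]
```

View pics/t4.png

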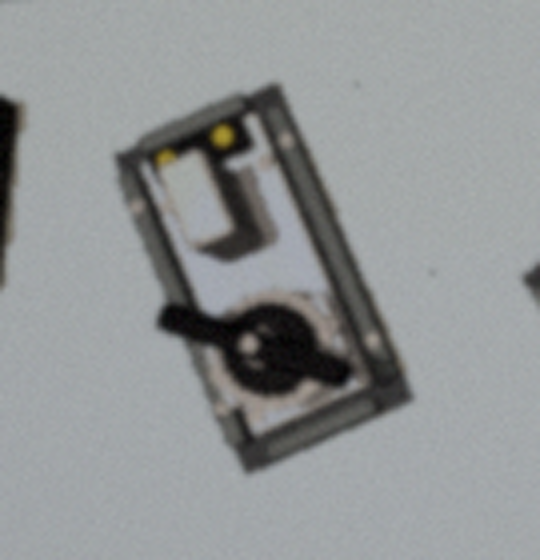

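The cell sits in the dock, hub at crop (248,344), bar ends around (162,314) and (350,374). I'll fit the bar.

```bash
python3 - <<'E'
from h import *
a=snap('top');im=np.array(a['color'])
f=lambda s,p,k,o,z: onz(s,(p[0]+.5)/k-.5+o[0],(p[1]+.5)/k-.5+o[1],z)[:2]
o=(105,165)
h=f(a,(248,344),4,o,.1025);e=[f(a,p,4,o,.102) for p in((160,318),(352,371))]
v=e[0]-e[1];yaw=np.degrees(np.arctan2(v[1],v[0]))
D=np.array([f(a,p,4,o,.004) for p in((118,155),(280,86),(411,397),(248,470))])
B=np.array([f(a,p,4,o,.088) for p in((165,168),(208,148),(237,228),(197,249))])
w=B.mean(0)-h
print('hub',h,'tee yaw',yaw,np.linalg.norm(v),'mid',(e[0]+e[1])/2,'dock',D.mean(0),'cell ang',np.degrees(np.arctan2(w[1],w[0])),'cell c',h+w*.045/.075,'block',B.mean(0))
st=readout.get_state();d=h-st['tcp_pos'][:2];p=np.radians(st['orientation'][2])
print('d',d,'tool',d@[np.cos(p),np.sin(p)],d@[np.sin(p),-np.cos(p)])
E
```

```text
hub [0.51452931 0.21283928] tee yaw 74.15702134464564 0.09096214204479257 mid [0.5143311  0.20945604] dock [0.55516325 0.22898847] cell ang 21.088534197501673 cell c [0.55569862 0.22871573] block [0.58314484 0.23930004]
d [-0.14251466  0.39807532] tool 0.03080063088623008 -0.42169385547227306
```

{"fn": "step_arm", "kwargs": {
  "motion": [
    [0,0,0,0.14,-2,0,0.5],
    [0,0,0,0.19,-2.7,0,0.5],
    [0,0,0,0.19,-2.7,0,0.5],
    [0,0,0,0.19,-2.7,0,0.5],
    [0,0,0,0.19,-2.7,0,0.5],
    [0,0,0,0.19,-2.7,0,0.5],
    [0,0,0,0.19,-2.7,0,0.5],
    [0,0,0,0.19,-2.7,0,0.5],
    [0,0,0,0.19,-2.7,0,0.5],
    [0,0,0,0.19,-2.7,0,0.5],
    [0,0,0,0.19,-2.7,0,0.5],
    [0,0,0,0.19,-2.7,0,0.5],
    [0,0,0,0.19,-2.7,0,0.5],
    [0,0,0,0.19,-2.7,0,0.5],
    [0,0,0,0.19,-2.7,0,0.5],
    [0,0,0,0.14,-2.2,0,0.5],
    [0,0,0,0,0,0,0.5]
  ]
}}

```text
clock: 12.72
tcp_pos: [0.5109, 0.2158, 0.3462]
orientation: [-179.9, -0.0, 24.3]
force: [-0.4, -0.5, -0.7]
finger_gap: 0.501
```

{"fn": "step_arm", "kwargs": {
  "motion": [
    [0,0,-0.086,0,0,0,0.5],
    [0,0,-0.086,0,0,0,0.5],
    [0,0,-0.086,0,0,0,0.5],
    [0,0,-0.086,0,0,0,0.5],
    [0,0,-0.086,0,0,0,0.5],
    [0,0,-0.086,0,0,0,0.5],
    [0,0,-0.086,0,0,0,0.5],
    [0,0,-0.086,0,0,0,0.5],
    [0,0,-0.086,0,0,0,0.5],
    [0,0,-0.086,0,0,0,0.5],
    [0,0,0,0,0,0,0.5],
    [0,0,0,0,0,0,0.5]
  ]
}}

```text
clock: 13.72
tcp_pos: [0.513, 0.2114, 0.3461]
orientation: [-180.0, -0.0, 73.2]
force: [-0.2, -0.3, -0.2]
finger_gap: 0.501
```

{"fn": "step_arm", "kwargs": {
  "motion": [
    [0,0,0,0,-0.1,1.4,0.5],
    [0,0,0,0,0,1.5,0.5],
    [0,0,0,0,0,1.5,0.5],
    [0,0,0,0,0,1.2,0.5],
    [0,0,0,0,0,1.0,0.5],
    [0,0,0,0,0,0.8,0.5],
    [0,0,0,0,0,0.6,0.5],
    [0,0,0,0,0,0.4,0.5],
    [0,0,0,0,0,0.2,0.5],
    [0,0,0,0,0,0,0.5],
    [0,0,0,0,0,0,0.5]
  ]
}}

```text
clock: 14.63
tcp_pos: [0.5129, 0.2109, 0.2604]
orientation: [180.0, -0.0, 73.2]
force: [-0.8, -0.0, 0.3]
finger_gap: 0.501
```

{"fn": "step_arm", "kwargs": {
  "motion": [
    [0,0,0,0,0.1,0,0.1],
    [0,0,0,0,0,0,0],
    [0,0,0,0,0,0,0],
    [0,0,0,0,0,0,0],
    [0,0,0,0,0,0,0],
    [0,0,0,0,0,0,0],
    [0,0,0,0,0,0,0],
    [0,0,0,0,0,0,0],
    [0,0,0,0,0,0,0],
    [0,0,0,0,0,0,0]
  ]
}}

```text
clock: 15.47
tcp_pos: [0.5139, 0.2106, 0.2602]
orientation: [180.0, -0.0, 73.2]
force: [2.7, 0.2, 0.5]
finger_gap: 0.176
```

```bash
python3 - <<'E'
from h import *
for i in range(1):
    st=readout.get_state();print(st['clock'],st['tcp_pos'],st['orientation'],st['force'],st['moment'],st['tau'][5],st['finger_gap'],st['joints'][5])
E
```

```text
15.4667 [0.51388839 0.2105822  0.26019875] [ 1.79958464e+02 -2.15086493e-02  7.32112205e+01] [2.7450496  0.21627688 0.54828392] [-0.05532314 -0.53846173  0.00724195] 0.0013429441605694592 0.17562193486640298 33.7855237808307
```

{"fn": "step_arm", "kwargs": {
  "motion": [
    [0,0,0,0,0,0,0],
    [0,0,0,0,0,0,0],
    [0,0,0,0,0,0,0],
    [0,0,0.05,0,0,0,0],
    [0,0,0.05,0,0,0,0],
    [0,0,0.05,0,0,0,0],
    [0,0,0.05,0,0,0,0],
    [0,0,0.05,0,0,0,0],
    [0,0,0.05,0,0,0,0],
    [0,0,0.05,0,0,0,0],
    [0,0,0,0,0,0,0]
  ]
}}

```text
clock: 16.38
tcp_pos: [0.5135, 0.2108, 0.2602]
orientation: [-180.0, -0.0, 53.0]
force: [-0.0, 0.9, 4.5]
finger_gap: 0.178
```

```bash
cat > st.py <<'E'
from h import *
st=readout.get_state();print(st['clock'],st['tcp_pos'].round(4),st['orientation'].round(2),st['force'].round(2),st['moment'].round(3),round(st['tau'][5],3),round(st['finger_gap'],3),round(st['joints'][5],1))
E
python3 st.py
```

```text
16.3833 [0.5135 0.2108 0.2602] [-179.97   -0.     53.04] [-0.05  0.94  4.46] [ 0.085 -0.079  0.146] 1.263 0.178 54.0
```

The gap of 16.5 mm (bar is 14) suggests the fingertips are pinching the neck. I'll regrip 5.5 mm higher.

{"fn": "step_arm", "kwargs": {
  "motion": [
    [0,0,0,0,0,0,0.4],
    [0,0,0,0,0,0,0.4],
    [0,0,0,0,0,0,0.4],
    [0,0,0,0,0,0,0.4],
    [0,0,0,0,0,-0.3,0.4],
    [0,0,0,0,0,-0.25,0.4],
    [0,0,0,0,0,0,0],
    [0,0,0,0,0,0,0],
    [0,0,0,0,0,0,0],
    [0,0,0,0,0,0,0],
    [0,0,0,0,0,0,0],
    [0,0,0,0,0,0,0],
    [0,0,0,0,0,0,0],
    [0,0,0,0,0,0,0]
  ]
}}

```text
clock: 17.55
tcp_pos: [0.5136, 0.2106, 0.2656]
orientation: [-180.0, -0.0, 53.2]
force: [-2.1, -0.0, 4.5]
finger_gap: 0.145
```

```bash
python3 st.py
```

```text
17.55 [0.5136 0.2106 0.2656] [-1.800e+02 -1.000e-02  5.316e+01] [-2.05 -0.01  4.47] [0.083 0.361 0.029] -0.006 0.145 53.8
```

{"fn": "step_arm", "kwargs": {
  "motion": [
    [0,0,0.04,0,0,0,0],
    [0,0,0.04,0,0,0,0],
    [0,0,0,0,0,0,0]
  ]
}}

```text
clock: 17.8
tcp_pos: [0.5135, 0.2107, 0.2656]
orientation: [-180.0, -0.0, 48.5]
force: [-2.5, 0.2, 5.4]
finger_gap: 0.144
```

```bash
python3 st.py
```

```text
17.8 [0.5135 0.2107 0.2656] [-179.98   -0.     48.48] [-2.53  0.21  5.38] [0.205 0.523 0.029] 1.002 0.144 58.5
```

{"fn": "step_arm", "kwargs": {
  "motion": [
    [0,0,0.04,0,0,0,0],
    [0,0,0.04,0,0,0,0],
    [0,0,0,0,0,0,0]
  ]
}}

```text
clock: 18.05
tcp_pos: [0.5135, 0.2108, 0.2656]
orientation: [-180.0, -0.0, 43.9]
force: [-3.5, 2.3, 5.1]
finger_gap: 0.15
```

```bash
python3 st.py
```

```text
18.05 [0.5135 0.2108 0.2656] [-179.97   -0.     43.94] [-3.52  2.29  5.08] [0.264 0.603 0.075] 0.985 0.15 63.1
```

{"fn": "step_arm", "kwargs": {
  "motion": [
    [0,0,0.04,0,0,0,0],
    [0,0,0.04,0,0,0,0],
    [0,0,0,0,0,0,0]
  ]
}}

```text
clock: 18.3
tcp_pos: [0.5137, 0.211, 0.2657]
orientation: [-180.0, -0.1, 39.4]
force: [-2.5, 2.9, 3.7]
finger_gap: 0.147
```

```bash
python3 st.py
```

```text
18.3 [0.5137 0.211  0.2657] [-1.7998e+02 -5.0000e-02  3.9400e+01] [-2.46  2.9   3.68] [0.626 0.32  0.266] 1.142 0.147 67.6
```

{"fn": "step_arm", "kwargs": {
  "motion": [
    [0,0,0.04,0,0,0,0],
    [0,0,0.04,0,0,0,0],
    [0,0,0,0,0,0,0]
  ]
}}

```text
clock: 18.55
tcp_pos: [0.5137, 0.2111, 0.2658]
orientation: [-180.0, -0.1, 34.9]
force: [-3.1, 3.6, 5.5]
finger_gap: 0.149
```

```bash
python3 st.py
```

```text
18.55 [0.5137 0.2111 0.2658] [-1.7997e+02 -6.0000e-02  3.4860e+01] [-3.07  3.61  5.54] [0.714 0.415 0.466] 1.372 0.149 72.2
```

{"fn": "step_arm", "kwargs": {
  "motion": [
    [0,0,0.04,0,0,0,0],
    [0,0,0.04,0,0,0,0],
    [0,0,0,0,0,0,0]
  ]
}}

```text
clock: 18.8
tcp_pos: [0.5138, 0.2109, 0.2656]
orientation: [-180.0, -0.1, 30.3]
force: [-1.3, 4.3, 2.1]
finger_gap: 0.149
```

```bash
python3 st.py
```

```text
18.8 [0.5138 0.2109 0.2656] [-1.7998e+02 -6.0000e-02  3.0260e+01] [-1.28  4.29  2.05] [0.786 0.222 0.025] 0.906 0.149 76.7
```

{"fn": "step_arm", "kwargs": {
  "motion": [
    [0,0,0.04,0,0,0,0],
    [0,0,0.04,0,0,0,0],
    [0,0,0,0,0,0,0]
  ]
}}

```text
clock: 19.05
tcp_pos: [0.5138, 0.2108, 0.2656]
orientation: [-180.0, -0.0, 25.7]
force: [0.0, 4.3, 3.8]
finger_gap: 0.15
```

```bash
python3 st.py
```

```text
19.05 [0.5138 0.2108 0.2656] [-1.7998e+02 -5.0000e-02  2.5700e+01] [0.02 4.31 3.79] [0.684 0.188 0.054] 0.88 0.15 81.3
```

{"fn": "step_arm", "kwargs": {
  "motion": [
    [0,0,0.04,0,0,0,0],
    [0,0,0.03,0,0,0,0],
    [0,0,0,0,0,0,0]
  ]
}}

```text
clock: 19.3
tcp_pos: [0.5138, 0.2107, 0.2656]
orientation: [-180.0, -0.0, 21.7]
force: [-0.7, 2.5, 4.6]
finger_gap: 0.147
```

```bash
python3 st.py
```

```text
19.3 [0.5138 0.2107 0.2656] [-1.7999e+02 -4.0000e-02  2.1740e+01] [-0.66  2.46  4.56] [ 0.653  0.143 -0.083] 0.674 0.147 85.3
```

The clutch gave way after yaw 34.9° and the moment has reversed, so the detent is drawing it on.

{"fn": "step_arm", "kwargs": {
  "motion": [
    [0,0,0.03,0,0,0,0],
    [0,0,0.03,0,0,0,0],
    [0,0,0,0,0,0,0],
    [0,0,0,0,0,0,0]
  ]
}}

```text
clock: 19.63
tcp_pos: [0.5139, 0.2105, 0.2657]
orientation: [180.0, -0.0, 18.4]
force: [0.9, 2.0, 2.9]
finger_gap: 0.147
```

```bash
python3 st.py
```

```text
19.6333 [0.5139 0.2105 0.2657] [ 1.7999e+02 -4.0000e-02  1.8370e+01] [0.95 2.01 2.86] [ 0.637 -0.018 -0.125] 0.06 0.147 88.6
```

{"fn": "step_arm", "kwargs": {
  "motion": [
    [0,0,0.03,0,0,0,0],
    [0,0,0.02,0,0,0,0],
    [0,0,0,0,0,0,0],
    [0,0,0,0,0,0,0]
  ]
}}

```text
clock: 19.97
tcp_pos: [0.5138, 0.2106, 0.2656]
orientation: [180.0, -0.0, 15.4]
force: [0.6, 3.1, 4.4]
finger_gap: 0.148
```

```bash
python3 st.py
```

```text
19.9667 [0.5138 0.2106 0.2656] [ 1.800e+02 -3.000e-02  1.543e+01] [0.59 3.06 4.39] [ 0.674  0.024 -0.08 ] 0.029 0.148 91.6
```

{"fn": "step_arm", "kwargs": {
  "motion": [
    [0,0,0,0,0,0,0.25],
    [0,0,0,0,0,0,0.4],
    [0,0,0,0,0,0,0.5],
    [0,0,0,0,0,0,0.5],
    [0,0,0,0,0,0,0.5],
    [0,0,0,0,0,-0.5,0.5],
    [0,0,0,0,0,-1,0.5],
    [0,0,0,0,0,-2,0.5],
    [0,0,0,0,0,-2,0.5],
    [0,0,0,0,0,-2,0.5],
    [0,0,0,0,0,-2,0.5]
  ]
}}

```text
clock: 20.88
tcp_pos: [0.5135, 0.2106, 0.3622]
orientation: [180.0, -0.0, 15.4]
force: [0.3, 0.2, 1.0]
finger_gap: 0.498
```

{"fn": "step_arm", "kwargs": {
  "motion": [
    [0,0,0,0,3.2,0,0.5],
    [0,0,0,0,3.2,0,0.5],
    [0,0,0,0,3.2,0,0.5],
    [0,0,0,0,3.2,0,0.5],
    [0,0,0,0,3.2,0,0.5],
    [0,0,0,0,3.2,0,0.5],
    [0,0,0,0,3.2,0,0.5],
    [0,0,0,0,3.2,0,0.5],
    [0,0,0,0,3.2,0,0.5],
    [0,0,0,0,3.2,0,0.5],
    [0,0,0,0,3.2,0,0.5],
    [0,0,0,0,3.2,0,0.5],
    [0,0,0,0,3.2,0,0.5],
    [0,0,0,0,0,0,0.5],
    [0,0,0,0,0,0,0.5]
  ]
}}

```text
clock: 22.13
tcp_pos: [0.6237, -0.1923, 0.3608]
orientation: [180.0, 0.0, 15.2]
force: [-0.3, 0.3, -0.2]
finger_gap: 0.498
```

```bash
python3 st.py; python3 - <<'E'
from h import *
a=snap('top');im=np.array(a['color'])
A=cv2.resize(im[165:305,105:240],None,fx=4,fy=4,interpolation=cv2.INTER_CUBIC)
cv2.imwrite('pics/t5.png',A[:,:,::-1])
E
```

```text
22.1333 [ 0.6237 -0.1923  0.3608] [1.80e+02 1.00e-02 1.52e+01] [-0.27  0.27 -0.17] [ 0.112  0.075 -0.025] -0.246 0.498 53.2
```

View pics/t5.png

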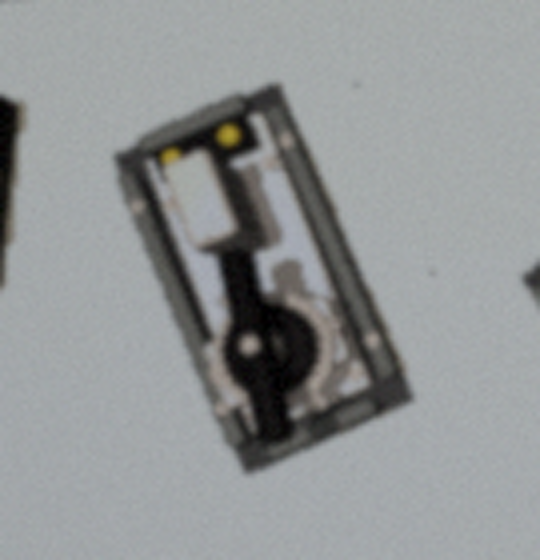

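The cell is flat in the dock and the bar points from (275,438) to about (235,252), yaw about 13°. I'll check the flange tabs against it in one closer composite.

```bash
python3 - <<'E'
from h import *
a=snap('top');b=snap('scene')
k=8
am=np.mean([np.array(snap('top')['color']).astype(float) for _ in range(8)],0).astype(np.uint8)
bm=np.mean([np.array(snap('scene')['color']).astype(float) for _ in range(8)],0).astype(np.uint8)
A=cv2.resize(am[222:286,145:205],(0,0),fx=6.5,fy=6.5,interpolation=cv2.INTER_CUBIC)
u,v=map(int,proj(b,[.514,.211,.06]));print(u,v)
B=cv2.resize(bm[v-32:v+32,u-30:u+30],(0,0),fx=6.5,fy=6.5,interpolation=cv2.INTER_CUBIC)
C=np.hstack([A,B]);C=np.clip(255*(C/255.)**.6,0,255).astype(np.uint8)
cv2.imwrite('pics/c6.png',C[:,:,::-1])
for yaw in(13,43,69):
  d=np.array([np.cos(np.radians(yaw)),np.sin(np.radians(yaw)),0])
  for sg in(1,-1):
    X=np.array([.514,.211,.045])+sg*.03*d; p=proj(a,X);q=proj(b,X)
    print(yaw,sg,((p[0]-145)*6.5,(p[1]-222)*6.5),((q[0]-u+30)*6.5+390,(q[1]-v+32)*6.5))
E
```

```text
253 288
13 1 (np.float64(171.55680448740316), np.float64(100.6953225763175)) (np.float64(480.3212555917708), np.float64(233.15637774185853))
13 -1 (np.float64(213.2434497077871), np.float64(298.9031730294803)) (np.float64(701.558463249198), np.float64(277.2871726000812))
43 1 (np.float64(124.93851711043047), np.float64(125.81175560043378)) (np.float64(475.5061745722443), np.float64(273.37758141425513))
43 -1 (np.float64(260.1805301415579), np.float64(273.4235426576826)) (np.float64(702.7770404027399), np.float64(236.98899665455696))
69 1 (np.float64(98.6643173070474), np.float64(163.9285885648976)) (np.float64(496.7213066770921), np.float64(305.5708374068324))
69 -1 (np.float64(286.35577288764216), np.float64(234.90341179693417)) (np.float64(679.6499381009028), np.float64(206.51043231746758))
```

View pics/c6.png

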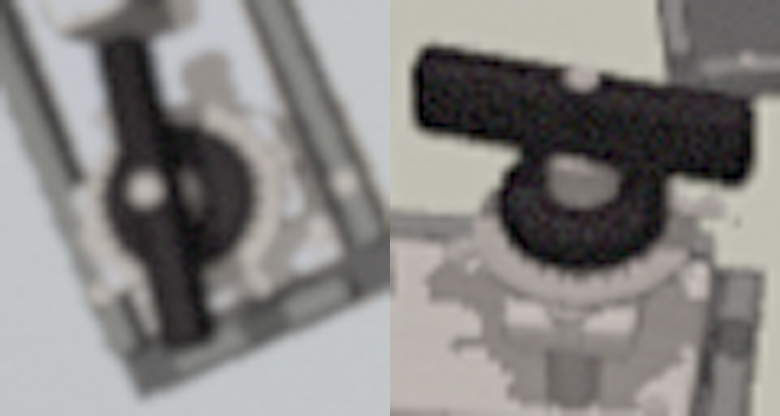

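The tabs show at (465,250) and (705,212), which matches the 43° prediction. The bar is at about 13°, so the slip is about 30° (0.52 rad), the first click. Handing in.

```bash
python3 -c "
from h import *
print(finish_job())"
```

```text
the job is handed in; nothing more can be done
None
```

I picked the cell up by its grip block, set it in the larger dock and let go. I then turned the T-handle clockwise until the screw was tight and the clutch slipped to its first click. I let go, moved the arm clear and handed the job in at about 23 s; no verdict was reported.

**Placing:** the cell touched the pocket floor at the expected height. The top picture taken then put its centre within about 1 mm of the dock centre. One angle reading from that picture was about 2.5° off the dock direction, which is within tolerance. I did not re-measure the cell after turning, but the last pictures still show it flat in the dock.

**Turning:** my first grip on the handle was too low and pinched the neck (16.5 mm gap, bar is 14 mm), so I regripped 5.5 mm higher. Torque climbed to 0.47 N m, dropped, then reversed sign as the detent drew the handle on.

**Final check:** the bar stands at about 13° and the flange tabs at about 43°. That is a slip of about 30° (0.52 rad), matching the first click.

**Readings that disagreed:** some torque readings while the screw turned freely were well below the stated 0.15 N m. The side camera also sat about 4 mm off the top camera in absolute position, though both agreed on where the cell was relative to the dock.

**Not checked:** I did not re-measure the beaker, bottle and tin at the end, but I planned the path clear of them and no contact showed in the force readings.

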